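Turn a half-primed candlestick in the vise

ROBOT

A 7-joint arm with a two-finger parallel gripper is mounted at the origin on the work surface. World frame = base frame: x ahead of the robot, y to its left, z up, the work surface at z = 0. Lengths are in m, angles in rad, forces in N, time in s.
With the tool pointing down it reaches from about 0.35 to 0.9 m from the base axis. Payload 8.1 kg.
Tool frame: the origin (TCP) lies at the very end of the fingers, on their centre line; the grasp point (between the pads) lies 19 mm behind it; z points along the fingers, y is the line along which they close (so a half turn about z gives the same grasp; the last joint's range is limited). The gripper opens to 92 mm and grips with 3 to 60 N. Pads are 19 mm wide; open, the fingers measure 130 mm over their backs; the gripper's body (75 mm by 190 mm) begins 47 mm behind the grasp point.
Start: joints at [1.241, 0.434, 0.025, 1.573, -0.012, 1.134, -0.075], TCP at [0.141, -0.609, 0.227] pointing down, gripper open.
Joint ranges: [-2.62, 2.62], [-0.44, 2.09], [-1.27, 1.32], [0.08, 2.57], [-1.32, 4.46], [0.12, 2], [-2.74, 2.74]. Speed limits (rad/s): [2.22, 2.22, 3.01, 3.01, 3.14, 3.14, 3.14].

INTERFACE

Orientations are given as a rotation vector (axis times angle).
In Python, from cell import arm gives the robot as it stands.
- The arm moves only by the tool jog_arm, never from a script. Its argument "rows" is a list of rows, each a list of 3 entries, a list of its own where there are three numbers: the shift along the world's x, y, z in cm, then the turn, a rotation vector about the world's x, y, z in degrees, then the opening, from 0 (shut) to 1 (fully open). A call has 1 to 8 rows; each row is the pose to reach, as a shift and turn from the pose commanded when the call began; what a row does not reach only later rows make up. A row lasts 1/8 s, in which the tool goes at most 62.5 mm and 10.7 degrees, less where a joint would pass 70% of its speed; a pose out of reach is approached as far as the arm can. A call with a gripper value outside its range is refused whole. The fingers move at their own pace and stop on an object; "newtons" is the grip in N (left out, the last holds). Time passes only in rows, so rows that repeat a pose let the fingers close. It gives the time, the measured TCP pose, the force, the opening and the grip force at its end, in the units of the state.
- arm.observe(): the state, without advancing time (a new reading comes with each control period).
- arm.get_image(name): name is "side" or "top" or "wrist"; returns a dict with "img" (420x560x3 uint8, red, green, blue), "depth" (420x560 float32, m along the optical axis (not along the pixel's ray), 0 where there is no reading), "fx", "fy", "cx", "cy" (pixels), "rvec" (rotation vector, rad) and "tvec" (3), from world to camera coordinates, as OpenCV has them; the wrist camera has in their place "mount" (4x4, takes a point from camera to tool coordinates, whose origin is the TCP and whose axes are the flange's). Camera axes: x right, y down, z forward; pixel columns grow to the right and rows downward; lengths in m; the calibration is good to about 2 mm. A picture is of the moment at which its call begins: read the wrist's pose just before it.
- arm.sign_off(): hands the job in; it is judged then, once.
The state is a dict: "clock": time; "joints": joint angles; "dq": joint speeds; "joint_efforts": joint torques, N m; "position": TCP position; "ee_rot": TCP orientation; "force": force on the tool from outside, world axes, zero at the start; "ft_torque": the same for the moment, N m; "width": opening from 0.0 (shut) to 1.0 (fully open); "gripper_force": force on a finger pad.
Only numpy, scipy, OpenCV 4.12 (cv2) and the standard library are available. Lean on these libraries where they do the work, as an engineer would, in place of code of your own. Each camera call takes 0.05 s, during which the arm holds its last target. There are 200 camera calls.

TASK

One half of the candlestick in the vise is primed white and still wet; bring its bare half round for the next coat. Back the vise off just enough for the candlestick to turn freely (no more than about half a turn of the bar handle), turn it where it stands until the middle of its bare wooden side squarely faces the handle side of the vise, then tighten the vise firmly again and let go. Take the candlestick by its brass socket and never touch the wooden body below it, keep it upright on the vise bed, and leave the jar, tins and mug around the vise where they stand.

Things in the scene. Friction and masses are not known exactly. Their poses are not given: they have to be found in the camera images.
- vise: Green drill-press vise on a 215 x 150 x 15 plywood board; fixed, but its place and yaw differ each time. Origin at table height under the V between the jaws, where the candlestick's axis stands. +x runs level along the screw from the handle to the fixed jaw (the handle side is -x), +y level across, +z up. Screw axis: y 0, z 80 mm. Bed at z 55, jaws and nut block up to z 100.
- vise_screw (a joint): Turn of screw and bar handle, rad: 0 = as at the start (clamped); positive opens: anticlockwise seen from the handle end, the upper end of the bar going towards the vise's +y. Lead 10 mm per turn; stays where it is left; takes 0.1 N m slack, 0.2 N m clamped. Candlestick loose from about 0.5 rad, 1.5 mm of play at 1.5. Back at 0 it is as firmly clamped as at the start.
- vise_bed (a point): Point on the flat bed, in the middle of the V, 55 above the table. Fixed jaw at vise x 39 to 71, moving jaw at x -66 to -38 when clamped, both 92 wide, with rubber V pads (z 60 to 98). Nut block at x -103 to -85, 62 wide. Casting 90 wide; board x -112 to +103, y -75 to +75.
- vise_jaw (a joint): Travel of the moving jaw, m: 0 as at the start (clamped), grows as the vise opens (0.00159 m per rad of the screw). The screw and its handle travel with the jaw.
- soft_pad: The rubber V pad carried by the moving jaw, sprung by about 1 mm, that presses on the candlestick's foot. At the start it presses with about 40 N. Its origin is the vise's, carried along with the jaw.
- handle_hub (a point): Centre of the bar handle, on the screw's axis, 158 in front of (vise -x) the candlestick's axis and 80 above the table; travels with the jaw. Round hub 25 diameter, 28 long along the screw. The nearest part of the vise behind the bar is the nut block, 50 mm away.
- handle_end_a (a point): Centre of the black ball knob (20 diameter) on one end of the bar handle, 58 from the hub. The straight 10 diameter steel bar goes through the hub at a right angle to the screw and turns with it in an upright plane. At the start this end is the upper one, leaning up to 0.8 rad to either side of upright. A pinched ball pivots and creeps a little between the fingers.
- handle_end_b (a point): Centre of the ball knob on the other end of the bar handle, opposite end a, 58 from the hub.
- candlestick: Turned beech candlestick, 200 high, about 0.5 kg, upright on the vise bed, its bare round foot (56 diameter, 47 high) between the V pads, a brass socket on top. Origin: on its axis, underside of the foot. +z up, +x out of the middle of the bare wooden half of its body; the -x half is white. At the start the bare side faces 1.2 to 3.14 rad away from the handle side, either way round.
- bare_side (a point): Point on the surface in the middle of the bare (natural wood) half of the candlestick's body, 28 from the axis, 94 above the foot's underside. The boundary between white and wood runs up both sides, 90 degrees from it.
- socket_grip (a point): On the candlestick's axis, 180 above the foot's underside (235 above the table): middle of the brass socket, a plain cylinder of 35 diameter from 155 to 200 above the foot's underside. The place to hold it.
- painted_body: The turned wooden body of the candlestick between foot and brass socket (47 to 155 above the foot's underside, at most 61 diameter, its top flange 39 diameter), half wet white primer, half bare. Not to be touched. Origin and axes as the candlestick's.
- brush_jar: Glass jar 68 diameter, 95 high, with three brushes standing in it to 218 high. Loose bystander; origin under its centre.
- primer_tin: Metal tin with cream band, 76 diameter, 108 high. Loose bystander; origin under its centre.
- blue_pots: Two small paint tins, blue and red, fixed one on the other, 76 diameter, 84 high. Loose bystander; origin under its centre.
- tin_mug: White mug made from a tin, 74 diameter, 98 high, handle reaching 67 from its axis towards its +x. Loose bystander; origin under its centre.

How it is judged:
By the outcome, as a careful person would: the job done as asked, in the order asked, and still so for the second after the job is handed in, with the robot touching nothing.
It also fails if it takes over 67 s, if anything falls off the work surface, if the arm or the gripper's body presses on something with over 40 N, if the wrist force passes 120 N, or if a joint passes its speed limit or range.

## Working session

There is one attempt and no reset: what is moved stays moved. The work goes in short steps, Python scripts to look and compute and a tool call to move; the robot and the scene stay as the last step left them, time stands still between calls to the robot, and variables do not carry over. Pictures are saved under pics/ and viewed, at most 10 in all, crops included, and the job is handed in when it is done.

Besides the shell and the picture viewer there is one more tool, called after "Request:" in YAML: its name, and indented under it one key for each argument. jog_arm: Moves the arm, as the interface text tells. Its arguments: {"type":"object","properties":{"rows":{"type":"array","items":{"type":"array"}},"newtons":{"type":"number"}},"required":["rows"]}

```bash
mkdir -p pics; ls; cat > h.py <<'E'
import numpy as np, cv2
from scipy.spatial.transform import Rotation as R
from cell import arm
def cam(n):
    s=arm.observe(); d=arm.get_image(n)
    if 'mount' in d:
        T=np.eye(4); T[:3,:3]=R.from_rotvec(s['ee_rot']).as_matrix(); T[:3,3]=s['position']
        d['C']=T@np.array(d['mount'])
    else:
        M=np.eye(4); M[:3,:3]=cv2.Rodrigues(np.array(d['rvec'],float))[0]; M[:3,3]=np.ravel(d['tvec']); d['C']=np.linalg.inv(M)
    return d
def pt(d,u,v,z=None):
    z=d['depth'][int(v),int(u)] if z is None else z
    p=np.array([(u-d['cx'])/d['fx']*z,(v-d['cy'])/d['fy']*z,z,1]); return (d['C']@p)[:3]
def ray(d,u,v):
    r=d['C'][:3,:3]@np.array([(u-d['cx'])/d['fx'],(v-d['cy'])/d['fy'],1]); return d['C'][:3,3],r/np.linalg.norm(r)
def cross(a,b):
    (p,r),(q,s)=a,b; t=np.linalg.lstsq(np.c_[r,-s],q-p,rcond=None)[0]; A=p+t[0]*r;B=q+t[1]*s
    return (A+B)/2,np.linalg.norm(A-B)
def proj(d,P):
    c=np.linalg.inv(d['C'])@np.r_[P,1]; return c[0]/c[2]*d['fx']+d['cx'],c[1]/c[2]*d['fy']+d['cy']
def save(d,f): cv2.imwrite(f,d['img'][:,:,::-1])
E
python3 - <<'E'
from h import *
import pickle
D={n:cam(n) for n in('side','top')}
pickle.dump(D,open('d0.pkl','wb'))
im=[D[n]['img'] for n in D]
for n in D: print(n,D[n]['C'].round(3).tolist(),D[n]['fx'])
for n in D: save(D[n],f'pics/{n}0.png')
print(arm.observe())
E
```

```text
pics
side [[-0.8, -0.295, 0.523, 0.176], [-0.6, 0.385, -0.701, 0.595], [0.006, -0.874, -0.485, 0.564], [0.0, 0.0, 0.0, 1.0]] 402.68537507405404
top [[0.014, -0.997, 0.076, 0.516], [-1.0, -0.016, -0.018, 0.007], [0.019, -0.076, -0.997, 1.056], [0.0, 0.0, 0.0, 1.0]] 484.8327442873026
{'clock': 0.1, 'joints': array([ 1.24142633,  0.43514651,  0.02496185,  1.57401114, -0.01157461,
        1.13400867, -0.07508708]), 'dq': array([ 2.80190050e-04, -1.08575648e-03,  6.60738471e-04, -1.81179504e-03,
        6.63050908e-05,  3.69384688e-04, -1.69021686e-04]), 'joint_efforts': array([ 2.10524202e-03, -6.69125605e+01,  9.87332426e-01, -3.15148401e+01,
       -6.05575950e-02,  3.74622701e-02,  4.94030724e-05]), 'position': array([ 0.14036099, -0.60855715,  0.22602561]), 'ee_rot': array([-3.12003934e+00, -3.55233999e-01,  4.83014450e-04]), 'force': array([-0.47742507, -0.08010049, -0.19260174]), 'ft_torque': array([ 0.01716982, -0.03300868,  0.00269264]), 'gripper_force': 0.0, 'width': 0.9978576184175605}
```

View pics/side0.png

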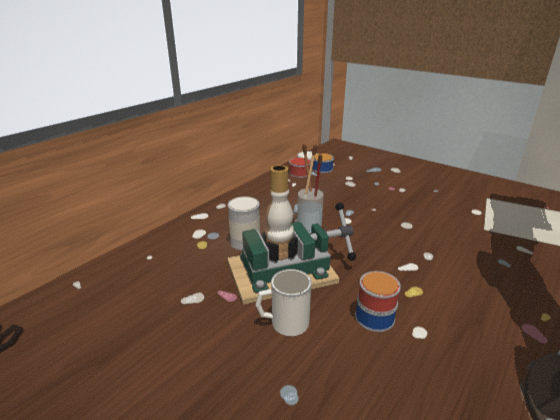

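View pics/top0.png

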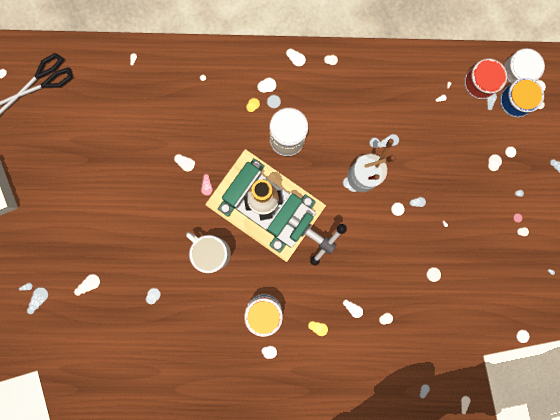

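Side view: candlestick socket at (279,180), hub (347,231), knobs (340,207)/(351,256), mug in front, blue pots (378,300). Top view: socket (262,190), handle hub (328,243), knobs (341,229) and (316,261), jar (370,170). I'll enlarge both.

```bash
python3 - <<'E'
from h import *
import pickle
D=pickle.load(open('d0.pkl','rb'))
c=lambda n,x,y:cv2.resize(D[n]['img'][y:y+120,x:x+150],None,fx=5,fy=5,interpolation=cv2.INTER_CUBIC)
for n,x,y in(('side',230,155),('top',205,145)): cv2.imwrite(f'pics/{n}c.png',c(n,x,y)[:,:,::-1])
t=D['top']
for u,v in((262,190),(328,243),(341,229),(316,261)): print(u,v,pt(t,u,v).round(3))
s=D['side']
for u,v in((279,180),(347,231),(340,207),(351,256)): print(u,v,pt(s,u,v).round(3))
E
```

```text
262 190 [0.615 0.023 0.257]
328 243 [ 0.532 -0.106  0.094]
341 229 [ 0.558 -0.126  0.134]
316 261 [ 0.495 -0.087  0.043]
279 180 [0.606 0.037 0.236]
347 231 [ 0.52  -0.1    0.085]
340 207 [ 0.554 -0.122  0.125]
351 256 [ 0.493 -0.077  0.042]
```

View pics/sidec.png

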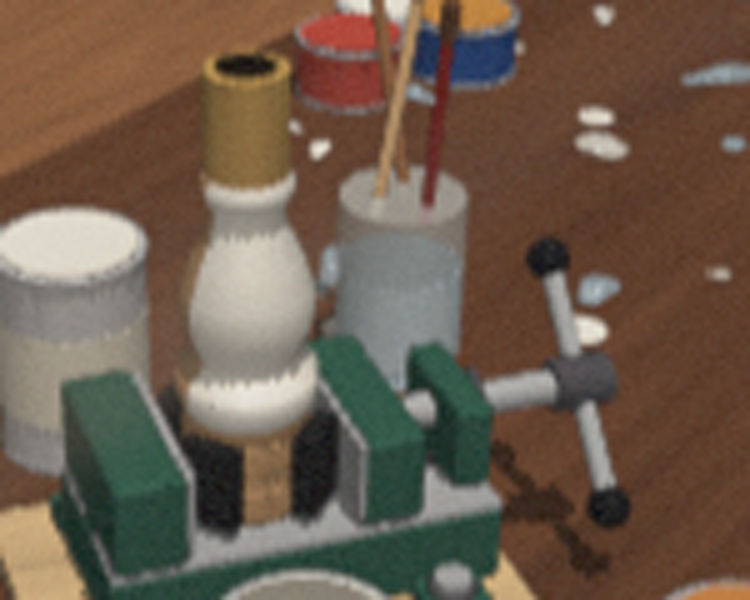

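View pics/topc.png

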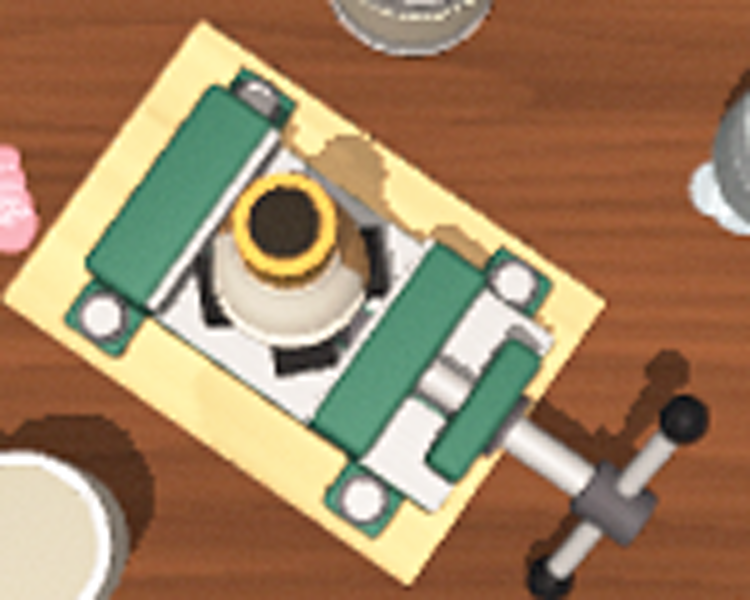

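Side crop: knob a (548,257), hub (585,380), knob b (608,505), socket top (247,66); bare wood shows only as a sliver on the left. Top crop: knob a (684,419), hub (613,503), knob b (549,577), socket top (285,224); wood visible at the right (350,240).

```bash
python3 - <<'E'
from h import *
import pickle
D=pickle.load(open('d0.pkl','rb')); s,t=D['side'],D['top']
S=lambda u,v:ray(s,230+u/5-.4,155+v/5-.4); T=lambda u,v:ray(t,205+u/5-.4,145+v/5-.4)
P={}
for n,a,b in(('sock',(247,66),(285,224)),('a',(548,257),(684,419)),('hub',(585,380),(613,503)),('b',(608,505),(549,577))):
    P[n],e=cross(S(*a),T(*b)); print(n,P[n].round(4),round(e,4))
h=(P['a']+P['b'])/2; print('mid',h)
d=P['sock']-P['hub'];print('len',np.hypot(*d[:2]),'yaw',np.degrees(np.arctan2(d[1],d[0])))
v=P['a']-P['b'];print('bar len',np.linalg.norm(v),'bar yaw',np.degrees(np.arctan2(v[1],v[0])),'lean',np.degrees(np.arctan2(np.hypot(v[0],v[1]),v[2])))
# board corners at z=.015
B=[]
for c in((203,22),(605,302),(408,585),(5,298)):
    o,r=T(*c); p=o+r*(.015-o[2])/r[2]; B.append(p); print(p.round(4))
B=np.array(B); 
for e in (B[0]-B[1],B[3]-B[2]): print('board yaw',np.degrees(np.arctan2(e[1],e[0])),np.linalg.norm(e))
for n,(u,v),z in(('jar',(370,170),.095),('pots',(264,316),.084),('mug',(209,253),.098),('tin',(289,125),.108)):
    o,r=ray(t,u,v);print(n,(o+r*(z-o[2])/r[2]).round(3))
E
```

```text
sock [0.6163 0.024  0.2548] 0.0006
a [ 0.5598 -0.1283  0.1233] 0.0004
hub [ 0.5263 -0.1067  0.0806] 0.0034
b [ 0.4966 -0.0845  0.037 ] 0.0007
mid [ 0.52819791 -0.10636274  0.08017723]
len 0.15875916061488338 yaw 55.423278493347965
bar len 0.1155721671731839 bar yaw -34.74682833678582 lean 41.67478998333705
[0.7345 0.0664 0.015 ]
[ 0.6151 -0.1095  0.015 ]
[ 0.4923 -0.0259  0.015 ]
[0.6127 0.149  0.015 ]
board yaw 55.83111148785371 0.2124887819587138
board yaw 55.45832905593831 0.21237912709386977
jar [ 0.68  -0.189  0.095]
pots [0.386 0.019 0.084]
mug [0.509 0.129 0.098]
tin [ 0.765 -0.025  0.108]
```

Request:
jog_arm:
  rows:
    - [[3, 4, 5], [0, 0, 10], 0.5]
    - [[7, 8, 8], [0, 0, 20], 0.5]
    - [[11, 12, 8], [0, 0, 30], 0.5]
    - [[15, 16.5, 8], [0, 0, 40], 0.5]
    - [[19, 21, 8], [0, 0, 50], 0.5]
    - [[23, 25.5, 8], [0, 0, 60], 0.5]
    - [[27, 30, 8], [0, 0, 70], 0.5]
    - [[30, 34, 8], [0, 0, 80], 0.5]

```text
clock: 1.1
position: [0.4417, -0.2668, 0.3066]
ee_rot: [-2.155, -2.286, -0.0]
force: [0.8, -0.8, 0.1]
width: 0.499
gripper_force: 0.0
```

Request:
jog_arm:
  rows:
    - [[3, 4, 0], [0, 0, 10], 0.5]
    - [[6, 7, 0], [0, 0, 20], 0.5]
    - [[8, 10, 0], [0, 0, 30], 0.5]
    - [[10, 12, 0], [0, 0, 40], 0.5]
    - [[11, 13, 0], [0, 0, 50], 0.5]
    - [[11.9, 14.1, 0], [0, 0, 52.5], 0.5]
    - [[11.9, 14.1, 0], [0, 0, 52.5], 0.5]

```text
clock: 1.98
position: [0.5597, -0.1271, 0.3064]
ee_rot: [-0.933, -2.999, -0.001]
force: [-1.0, 0.0, 0.3]
width: 0.5
gripper_force: 0.0
```

```bash
python3 - <<'E'
from h import *
s=arm.observe();print(s['clock'],s['position'],s['joints'].round(2),s['width'])
m=R.from_rotvec(s['ee_rot']).as_matrix();print(m.round(3))
d=cam('wrist');save(d,'pics/w1.png')
import pickle;pickle.dump(d,open('w1.pkl','wb'))
print(d['C'].round(3))
for p in([.5598,-.1283,.1233],[.527,-.1065,.08],[.6163,.024,.255],[.6163,.024,.15]):print(proj(d,np.array(p)))
E
```

```text
1.975 [ 0.55972652 -0.12705894  0.30644466] [ 0.6   0.38 -0.66  1.54  0.23  1.31  0.88] 0.49993597164386083
[[-0.823  0.568 -0.   ]
 [ 0.568  0.823  0.001]
 [ 0.001  0.    -1.   ]]
[[ 0.567  0.796  0.209  0.503]
 [ 0.823 -0.549 -0.144 -0.089]
 [-0.     0.254 -0.967  0.464]
 [ 0.     0.     0.     1.   ]]
(np.float64(280.674593568488), np.float64(180.27420706761995))
(np.float64(280.00518569262334), np.float64(133.8631149410703))
(np.float64(560.3583995971187), np.float64(157.46084362908064))
(np.float64(468.942567921458), np.float64(139.84226125954575))
```

View pics/w1.png

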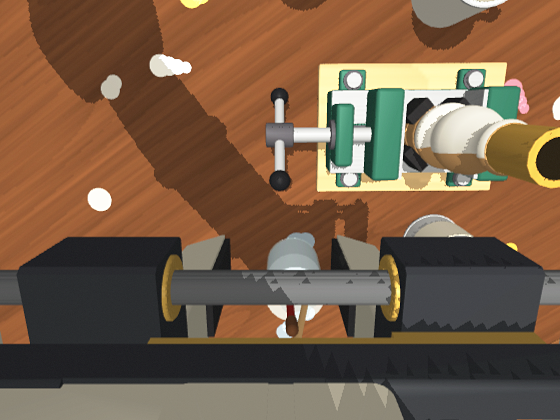

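Knob a at (279,180) as predicted (281,180); jar and brushes well below, at (293,280). Candlestick: white above, wood in the lower part of the body. I'll work out the bare angle from depth and colour.

```bash
cat >> h.py <<'E'
AX=np.array([.6163,.024])
def bare(d,zlo=.115,zhi=.195,ax=AX):
    v,u=np.mgrid[:420,:560]; z=d['depth']
    P=np.stack([(u-d['cx'])/d['fx']*z,(v-d['cy'])/d['fy']*z,z,np.ones_like(z)],-1)@d['C'].T
    q=P[...,:2]-ax; r=np.hypot(q[...,0],q[...,1]); m=(z>0)&(r<.034)&(r>.012)&(P[...,2]>zlo)&(P[...,2]<zhi)
    hsv=cv2.cvtColor(d['img'],cv2.COLOR_RGB2HSV); sat=hsv[...,1][m]/255.
    a=np.degrees(np.arctan2(q[...,1],q[...,0]))[m]; 
    out=[]
    for b in range(-180,180,10):
        k=(a>=b)&(a<b+10)
        if k.sum()>5: out.append((b+5,int(k.sum()),round(float(np.median(sat[k])),2),round(float((sat[k]>.33).mean()),2)))
    return out
E
python3 - <<'E'
from h import *
import pickle
D=pickle.load(open('d0.pkl','rb'));D['w']=pickle.load(open('w1.pkl','rb'))
for n in D: print(n,bare(D[n]))
E
```

```text
side [(-175, 40, 0.11, 0.0), (-165, 34, 0.11, 0.0), (-155, 20, 0.11, 0.0), (-145, 12, 0.11, 0.0), (-135, 6, 0.13, 0.0), (35, 10, 0.39, 1.0), (45, 17, 0.4, 0.94), (55, 24, 0.39, 1.0), (65, 41, 0.34, 0.54), (75, 40, 0.13, 0.0), (85, 65, 0.11, 0.0), (95, 61, 0.11, 0.0), (105, 69, 0.1, 0.0), (115, 82, 0.1, 0.0), (125, 77, 0.1, 0.0), (135, 68, 0.1, 0.0), (145, 68, 0.1, 0.0), (155, 73, 0.1, 0.0), (165, 62, 0.1, 0.0), (175, 53, 0.1, 0.0)]
top [(-175, 21, 0.13, 0.0), (-165, 23, 0.14, 0.0), (-155, 22, 0.14, 0.0), (-145, 21, 0.14, 0.0), (-135, 22, 0.15, 0.0), (-125, 18, 0.15, 0.0), (-115, 19, 0.15, 0.0), (-105, 14, 0.29, 0.43), (-95, 13, 0.54, 1.0), (-85, 11, 0.54, 1.0), (-75, 8, 0.53, 1.0), (-65, 10, 0.53, 0.9), (-55, 6, 0.5, 0.67), (75, 6, 0.17, 0.33), (85, 7, 0.15, 0.0), (95, 9, 0.15, 0.0), (105, 13, 0.15, 0.0), (115, 13, 0.15, 0.0), (125, 18, 0.13, 0.0), (135, 19, 0.13, 0.0), (145, 20, 0.12, 0.0), (155, 20, 0.12, 0.0), (165, 22, 0.12, 0.0), (175, 22, 0.13, 0.0)]
w [(-175, 253, 0.06, 0.0), (-165, 282, 0.07, 0.0), (-155, 299, 0.07, 0.0), (-145, 317, 0.08, 0.0), (-135, 321, 0.1, 0.0), (-125, 321, 0.1, 0.0), (-115, 302, 0.11, 0.0), (-105, 259, 0.18, 0.32), (-95, 252, 0.52, 1.0), (-85, 205, 0.52, 1.0), (-75, 181, 0.52, 1.0), (-65, 139, 0.52, 0.94), (-55, 94, 0.52, 0.89), (-45, 62, 0.51, 0.9), (-35, 27, 0.46, 0.81), (-25, 7, 0.25, 0.0), (115, 11, 0.07, 0.0), (125, 32, 0.06, 0.0), (135, 60, 0.05, 0.0), (145, 106, 0.05, 0.0), (155, 145, 0.05, 0.0), (165, 182, 0.05, 0.0), (175, 216, 0.06, 0.0)]
```

Request:
jog_arm:
  rows:
    - [[0, 0, -6], [0, 0, 0], 0.45]
    - [[0, -0.1, -11], [0, 0, 0], 0.45]
    - [[0, -0.1, -16], [0, 0, 0], 0.45]
    - [[0, -0.1, -18.5], [0, 0, 0], 0.45]
    - [[0, -0.1, -20.2], [0, 0, 0], 0.45]
    - [[0, -0.1, -20.2], [0, 0, 0], 0.45]

```text
clock: 2.78
position: [0.5589, -0.1295, 0.1042]
ee_rot: [-0.934, -2.998, 0.001]
force: [0.1, 0.0, 0.8]
width: 0.45
gripper_force: 0.0
```

Request:
jog_arm:
  rows:
    - [[0, 0, 0], [0, 0, 0], 0.3]
    - [[0, 0, 0], [0, 0, 0], 0.2]
    - [[0, 0, 0], [0, 0, 0], 0.1]
    - [[0, 0, 0], [0, 0, 0], 0.1]
    - [[0, 0, 0], [0, 0, 0], 0.1]
  newtons: 35

```text
clock: 3.4
position: [0.5605, -0.1288, 0.1054]
ee_rot: [0.931, 2.998, 0.001]
force: [2.0, 1.0, 5.1]
width: 0.195
gripper_force: 35.0
```

```bash
python3 - <<'E'
import numpy as np
X=np.array([.5664,.8241]);Y=np.array([-.8241,.5664]);r=5.8
f=lambda t:np.r_[r*np.sin(t)*Y-.159*(t+np.radians(41.7))*X,r*np.cos(t)]
t0=np.radians(-41.7)
for k in range(0,81,8): print(k,(f(t0+np.radians(k))-f(t0)).round(2).tolist())
E
```

```text
0 [0.0, 0.0, 0.0]
8 [-0.54, 0.34, 0.49]
16 [-1.13, 0.72, 0.9]
24 [-1.76, 1.13, 1.19]
32 [-2.42, 1.56, 1.39]
40 [-3.1, 2.0, 1.47]
48 [-3.78, 2.44, 1.43]
56 [-4.45, 2.87, 1.29]
64 [-5.09, 3.29, 1.04]
72 [-5.7, 3.68, 0.68]
80 [-6.27, 4.04, 0.22]
```

Request:
jog_arm:
  rows:
    - [[-0.5, 0.34, 0.5], [0, 0, 0], 0.1]
    - [[-1.1, 0.72, 0.9], [0, 0, 0], 0.1]
    - [[-1.76, 1.13, 1.2], [0, 0, 0], 0.1]
    - [[-2.42, 1.56, 1.4], [0, 0, 0], 0.1]
    - [[-3.1, 2.0, 1.47], [0, 0, 0], 0.1]
    - [[-3.78, 2.44, 1.43], [0, 0, 0], 0.1]
    - [[-4.45, 2.87, 1.29], [0, 0, 0], 0.1]
    - [[-5.09, 3.29, 1.04], [0, 0, 0], 0.1]

```text
clock: 4.4
position: [0.5101, -0.0964, 0.1165]
ee_rot: [0.931, 2.996, 0.0]
force: [1.0, -0.3, 11.6]
width: 0.195
gripper_force: 35.0
```

Request:
jog_arm:
  rows:
    - [[-0.6, 0.39, -0.36], [0, 0, 0], 0.1]
    - [[-1.0, 0.65, -0.65], [0, 0, 0], 0.1]
    - [[-1.0, 0.65, -0.65], [0, 0, 0], 0.1]
    - [[-1.0, 0.65, -0.65], [0, 0, 0], 0.1]

```text
clock: 4.9
position: [0.4983, -0.089, 0.1091]
ee_rot: [-0.931, -3.0, -0.0]
force: [-1.9, 2.6, 9.6]
width: 0.194
gripper_force: 35.0
```

Request:
jog_arm:
  rows:
    - [[0, 0, 0], [0, 0, 0], 0.45]
    - [[0, 0, 0], [0, 0, 0], 0.45]
    - [[0, 0, 4], [0, 0, 0], 0.45]
    - [[0, 0, 10], [0, 0, 0], 0.45]
    - [[0, 0, 16], [0, 0, 0], 0.45]
    - [[0, 0, 19.8], [0, 0, 0], 0.6]
    - [[0, 0, 19.8], [0, 0, 0], 0.6]

```text
clock: 5.78
position: [0.4998, -0.0898, 0.3093]
ee_rot: [0.931, 2.995, 0.0]
force: [0.9, -0.2, -0.4]
width: 0.586
gripper_force: 0.0
```

```bash
python3 - <<'E'
from h import *
import pickle
print(arm.observe()['position'])
d=cam('wrist');s=cam('side');t=cam('top');pickle.dump((d,s,t),open('w2.pkl','wb'))
save(d,'pics/w2.png'); 
a=cv2.resize(d['img'][20:240,180:560],None,fx=2,fy=2,interpolation=cv2.INTER_CUBIC)
cv2.imwrite('pics/w2c.png',a[:,:,::-1])
for p in([.498,-.089,.127],[.6163,.024,.255]):print(proj(d,np.array(p)))
for n in(d,s,t): print(bare(n))
E
```

```text
[ 0.49981013 -0.08982665  0.30931739]
(np.float64(281.1550246284287), np.float64(176.5482873139194))
(np.float64(540.1832966701709), np.float64(269.7709263877669))
[(-175, 291, 0.07, 0.0), (-165, 301, 0.07, 0.0), (-155, 306, 0.08, 0.0), (-145, 303, 0.09, 0.0), (-135, 295, 0.1, 0.0), (-125, 271, 0.11, 0.0), (-115, 233, 0.11, 0.0), (-105, 130, 0.16, 0.28), (-95, 69, 0.53, 1.0), (-85, 35, 0.52, 1.0), (-75, 25, 0.52, 1.0), (-65, 10, 0.52, 1.0), (95, 12, 0.09, 0.0), (105, 31, 0.07, 0.0), (115, 68, 0.07, 0.0), (125, 97, 0.07, 0.0), (135, 135, 0.06, 0.0), (145, 175, 0.06, 0.0), (155, 207, 0.06, 0.0), (165, 244, 0.06, 0.0), (175, 263, 0.07, 0.0)]
[(-175, 43, 0.1, 0.0), (-165, 31, 0.11, 0.0), (-155, 23, 0.11, 0.0), (-145, 13, 0.11, 0.0), (-135, 6, 0.13, 0.0), (35, 8, 0.37, 0.62), (45, 19, 0.39, 0.79), (55, 28, 0.39, 0.93), (65, 37, 0.33, 0.49), (75, 40, 0.12, 0.03), (85, 63, 0.1, 0.0), (95, 61, 0.11, 0.0), (105, 69, 0.11, 0.0), (115, 78, 0.1, 0.0), (125, 80, 0.1, 0.0), (135, 69, 0.11, 0.0), (145, 78, 0.1, 0.0), (155, 60, 0.11, 0.0), (165, 69, 0.1, 0.0), (175, 44, 0.1, 0.0)]
[(-175, 22, 0.16, 0.0), (-165, 22, 0.16, 0.0), (-155, 22, 0.16, 0.0), (-145, 21, 0.16, 0.0), (-135, 21, 0.16, 0.0), (-125, 19, 0.16, 0.0), (-115, 18, 0.15, 0.0), (-105, 15, 0.25, 0.4), (-95, 13, 0.55, 1.0), (-85, 11, 0.54, 1.0), (-75, 10, 0.54, 1.0), (-65, 9, 0.54, 0.89), (-55, 7, 0.52, 0.71), (75, 6, 0.2, 0.33), (85, 7, 0.15, 0.0), (95, 10, 0.16, 0.0), (105, 14, 0.16, 0.0), (115, 12, 0.16, 0.0), (125, 18, 0.16, 0.0), (135, 19, 0.16, 0.0), (145, 19, 0.16, 0.0), (155, 20, 0.16, 0.0), (165, 24, 0.16, 0.0), (175, 22, 0.16, 0.0)]
```

View pics/w2c.png

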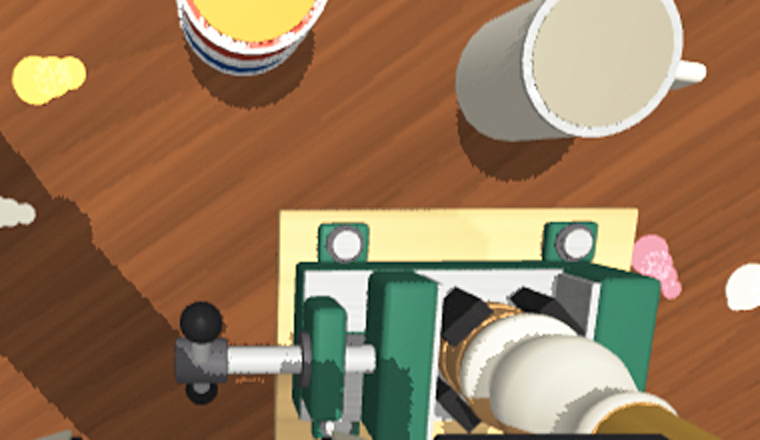

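Knob a now at full-image (280.5,181.5), hub at (280.5,200): the screw has turned. Working out the angle.

```bash
python3 - <<'E'
from h import *
import pickle
d,s,t=pickle.load(open('w2.pkl','rb'))
X=np.array([.5664,.8241,0]);Y=np.array([-.8241,.5664,0]);
for dx in(.160,):
  H=np.array([.6163,.024,.08])-dx*X
  def pr(c,th):return np.array(proj(c,H+.058*(np.sin(th)*Y+np.cos(th)*np.array([0,0,1]))))
  for th in range(10,50,4): print(th,pr(d,np.radians(th)).round(1),pr(d,np.radians(th+180)).round(1))
E
```

```text
10 [281.3 203.8] [281.  194.8]
14 [281.3 199.4] [281.  198.1]
18 [281.3 194.9] [281.  201.4]
22 [281.3 190.6] [281.  204.7]
26 [281.3 186.2] [281. 208.]
30 [281.3 182. ] [281.  211.2]
34 [281.3 177.9] [281.  214.4]
38 [281.3 173.9] [281.1 217.5]
42 [281.3 170.1] [281.1 220.6]
46 [281.3 166.5] [281.1 223.6]
```

Request:
jog_arm:
  rows:
    - [[4, 4, 0], [0, 0, 0], 0.75]
    - [[8, 8, 0], [0, 0, 0], 0.75]
    - [[11, 10.8, 0], [0, 0, 0], 0.75]
    - [[11.65, 11.4, 0], [0, 0, 0], 0.75]
    - [[11.65, 11.4, 0], [0, 0, 0], 0.75]

```text
clock: 6.55
position: [0.6145, 0.0243, 0.3051]
ee_rot: [-0.93, -2.998, 0.002]
force: [-0.8, -0.7, -0.4]
width: 0.743
gripper_force: 0.0
```

```bash
python3 - <<'E'
from h import *
s=arm.observe();print(s['position'],s['joints'].round(2))
t=cam('top');d=cam('wrist')
# socket rim from wrist depth: points z .245-.262
v,u=np.mgrid[:420,:560]; z=d['depth']
for n,d in(('w',d),('t',t)):
    z=d['depth'];P=np.stack([(u-d['cx'])/d['fx']*z,(v-d['cy'])/d['fy']*z,z,np.ones_like(z)],-1)@d['C'].T
    m=(z>0)&(np.hypot(P[...,0]-.616,P[...,1]-.024)<.026)&(P[...,2]>.215)&(P[...,2]<.262)
    q=P[m][:,:3]; print(n,len(q),q.min(0) if len(q) else '',q.max(0) if len(q) else '',q.mean(0))
    if n=='w': save(d,'pics/w3.png')
E
```

```text
[0.61453616 0.02427855 0.30509726] [ 0.33  0.46 -0.7   1.43  0.3   1.36  0.59]
w 3160 [0.59891125 0.005677   0.21502399] [0.63349338 0.04024346 0.25711631] [0.61349733 0.02475323 0.2508092 ]
t 0   [nan nan nan]<stdin>:9: RuntimeWarning: Mean of empty slice.
  ret = um.true_divide(
```

Request:
jog_arm:
  rows:
    - [[0.06, -0.1, -3], [0, 0, 0], 0.75]
    - [[0.06, -0.1, -6], [0, 0, 0], 0.75]
    - [[0.06, -0.1, -8.4], [0, 0, 0], 0.75]
    - [[0.06, -0.1, -8.4], [0, 0, 0], 0.6]
    - [[0.06, -0.1, -8.4], [0, 0, 0], 0.4]
    - [[0.06, -0.1, -8.4], [0, 0, 0], 0.3]
    - [[0.06, -0.1, -8.4], [0, 0, 0], 0.3]
    - [[0.06, -0.1, -8.4], [0, 0, 0], 0.3]
  newtons: 20

```text
clock: 7.65
position: [0.6163, 0.0237, 0.2235]
ee_rot: [0.931, 2.999, 0.001]
force: [0.1, 1.4, 5.3]
width: 0.378
gripper_force: 20.0
```

Request:
jog_arm:
  rows:
    - [[0, 0, 0], [0, 0, -7], 0.3]
    - [[0, 0, 0], [0, 0, -16], 0.3]
    - [[0, 0, 0], [0, 0, -25], 0.3]
    - [[0, 0, 0], [0, 0, -34], 0.3]
    - [[0, 0, 0], [0, 0, -43], 0.3]
    - [[0, 0, 0], [0, 0, -52], 0.3]
    - [[0, 0, 0], [0, 0, -61], 0.3]
    - [[0, 0, 0], [0, 0, -70], 0.3]

```text
clock: 8.65
position: [0.6162, 0.0235, 0.2235]
ee_rot: [2.488, 1.916, 0.002]
force: [0.2, -0.5, 4.6]
width: 0.375
gripper_force: 20.0
```

Request:
jog_arm:
  rows:
    - [[0, 0, 0], [0, 0, -9], 0.3]
    - [[0, 0, 0], [0, 0, -18], 0.3]
    - [[0, 0, 0], [0, 0, -27], 0.3]
    - [[0, 0, 0], [0, 0, -34], 0.3]
    - [[0, 0, 0], [0, 0, -36], 0.3]
    - [[0, 0, 0], [0, 0, -36], 0.3]
    - [[0, 0, 0], [0, 0, -36], 0.3]

```text
clock: 9.52
position: [0.6165, 0.0234, 0.2235]
ee_rot: [2.955, 1.064, 0.003]
force: [1.1, -0.4, 5.3]
width: 0.377
gripper_force: 20.0
```

```bash
python3 - <<'E'
from h import *
s=arm.observe();print(s['position'],s['joints'].round(2),s['force'])
print('side',bare(cam('side')));print('wrist',bare(cam('wrist')))
E
```

```text
[0.61651556 0.02343213 0.2235458 ] [ 0.06  0.44 -0.26  1.58  0.12  1.13 -1.11] [ 1.06061869 -0.36168384  5.27257932]
side [(-175, 50, 0.41, 1.0), (-165, 36, 0.4, 1.0), (-155, 26, 0.4, 1.0), (-145, 17, 0.41, 0.94), (35, 7, 0.12, 0.0), (45, 17, 0.11, 0.0), (55, 24, 0.11, 0.0), (65, 35, 0.11, 0.0), (75, 46, 0.11, 0.0), (85, 56, 0.11, 0.0), (95, 57, 0.1, 0.0), (105, 62, 0.11, 0.0), (115, 80, 0.1, 0.0), (125, 76, 0.1, 0.0), (135, 68, 0.1, 0.0), (145, 76, 0.1, 0.0), (155, 66, 0.29, 0.39), (165, 64, 0.41, 0.97), (175, 51, 0.41, 1.0)]
wrist [(-75, 14, 0.5, 0.79), (-65, 38, 0.53, 0.89), (-55, 62, 0.53, 1.0), (-45, 93, 0.53, 0.98), (-35, 134, 0.11, 0.15), (-25, 188, 0.11, 0.0), (-15, 225, 0.11, 0.0), (-5, 245, 0.11, 0.0), (5, 262, 0.11, 0.0), (15, 277, 0.11, 0.0), (25, 283, 0.11, 0.0), (35, 283, 0.11, 0.0), (45, 284, 0.11, 0.0), (55, 277, 0.11, 0.0), (65, 253, 0.11, 0.0), (75, 234, 0.11, 0.0), (85, 220, 0.11, 0.0), (95, 184, 0.11, 0.0), (105, 166, 0.11, 0.0), (115, 115, 0.11, 0.0), (125, 93, 0.11, 0.0), (135, 59, 0.11, 0.0), (145, 37, 0.11, 0.05), (155, 8, 0.23, 0.25)]
```

```bash
cat >> h.py <<'E'
from scipy.optimize import least_squares
def edges(d,zlo=.11,zhi=.20,dz=.005):
    v,u=np.mgrid[:420,:560]; z=d['depth']
    P=(np.stack([(u-d['cx'])/d['fx']*z,(v-d['cy'])/d['fy']*z,z,np.ones_like(z)],-1)@d['C'].T)
    q=P[...,:2]-AX; m=(z>0)&(np.hypot(q[...,0],q[...,1])<.036)&(P[...,2]>zlo)&(P[...,2]<zhi)
    sat=cv2.cvtColor(d['img'],cv2.COLOR_RGB2HSV)[...,1][m]/255.; Q=P[m]; b=((Q[:,2]-zlo)/dz).astype(int); n=b.max()+1
    f=lambda p:np.hypot(Q[:,0]-p[0],Q[:,1]-p[1])-p[2:][b]
    r=least_squares(f,np.r_[AX,np.full(n,.025)],loss='soft_l1',f_scale=.001).x
    a=np.degrees(np.arctan2(Q[:,1]-r[1],Q[:,0]-r[0])); w=sat>.25; res=[]
    # best step positions: minimise misclassification with bare centre c, half width 90
    cs=np.arange(-180,180,.5); e=[np.sum((np.abs((a-c+180)%360-180)<90)!=w) for c in cs]; k=int(np.argmin(e))
    return r[:2].round(4),cs[k],e[k],len(a)
E
python3 - <<'E'
from h import *
import pickle
D=pickle.load(open('d0.pkl','rb'));W=pickle.load(open('w1.pkl','rb'))
for n,d in(('s0',D['side']),('t0',D['top']),('w1',W)):print(n,edges(d))
for n,d in zip('wst',pickle.load(open('w2.pkl','rb'))): print(n,edges(d))
now={n:cam(n) for n in('side','wrist')};pickle.dump(now,open('now.pkl','wb'))
for n in now:print('now',n,edges(now[n]))
E
```

```text
s0 (array([0.6166, 0.0239]), np.float64(-19.5), np.int64(13), 1012)
t0 (array([0.6164, 0.0244]), np.float64(-15.0), np.int64(2), 405)
w1 (array([0.6162, 0.023 ]), np.float64(-15.0), np.int64(42), 4212)
w (array([0.6165, 0.0229]), np.float64(-15.0), np.int64(8), 3651)
s (array([0.6166, 0.0238]), np.float64(-17.5), np.int64(10), 1009)
t (array([0.6162, 0.0243]), np.float64(-15.0), np.int64(4), 404)
now side (array([0.6158, 0.0231]), np.float64(-119.0), np.int64(5), 1011)
now wrist (array([0.6149, 0.0218]), np.float64(-120.5), np.int64(13), 4134)
```

Request:
jog_arm:
  rows:
    - [[0, 0, 0], [0, 0, -2], 0.3]
    - [[0, 0, 0], [0, 0, -4], 0.3]
    - [[0, 0, 0], [0, 0, -4], 0.3]
    - [[0, 0, 0], [0, 0, -4], 0.3]

```text
clock: 10.22
position: [0.6165, 0.0234, 0.2236]
ee_rot: [2.991, 0.96, 0.003]
force: [1.3, -1.1, 5.9]
width: 0.375
gripper_force: 20.0
```

Request:
jog_arm:
  rows:
    - [[0, 0, 0], [0, 0, 0], 0.75]
    - [[0, 0, 0], [0, 0, 0], 0.75]
    - [[0, 0, 0], [0, 0, 0], 0.75]
    - [[0, 0, 3], [0, 0, 0], 0.75]
    - [[0, 0, 7], [0, 0, 0], 0.75]
    - [[-2, -2, 8.5], [0, 0, 10], 0.6]
    - [[-5, -5, 8.5], [0, 0, 20], 0.5]
    - [[-8, -8, 8.5], [0, 0, 30], 0.5]

```text
clock: 11.22
position: [0.5348, -0.0573, 0.3076]
ee_rot: [2.637, 1.708, -0.0]
force: [-0.2, 0.1, 0.6]
width: 0.515
gripper_force: 0.0
```

Request:
jog_arm:
  rows:
    - [[-1.5, -1.3, 0], [0, 0, 10], 0.5]
    - [[-3, -2.6, 0], [0, 0, 20], 0.5]
    - [[-3.7, -3.2, 0], [0, 0, 30], 0.5]
    - [[-3.7, -3.2, 0], [0, 0, 40], 0.5]
    - [[-3.7, -3.2, 0], [0, 0, 50], 0.5]
    - [[-3.7, -3.2, 0], [0, 0, 60], 0.45]
    - [[-3.7, -3.2, 0], [0, 0, 70], 0.45]
    - [[-3.7, -3.2, 0], [0, 0, 80], 0.45]

```text
clock: 12.22
position: [0.4985, -0.0886, 0.3075]
ee_rot: [-0.923, -3.003, 0.0]
force: [-0.2, 0.0, -0.7]
width: 0.453
gripper_force: 0.0
```

```bash
python3 - <<'E'
from h import *
s=arm.observe();print(s['clock'],s['position'],s['ee_rot'],s['joints'].round(2))
for n in('side','wrist','top'):
    d=cam(n);print(n,edges(d))
    if n=='wrist': save(d,'pics/w4.png')
E
```

```text
12.225 [ 0.49850637 -0.08857858  0.30752228] [-9.22731181e-01 -3.00262325e+00  8.40095121e-05] [ 0.5   0.23 -0.52  1.7   0.12  1.25  0.92]
side (array([0.6161, 0.0229]), np.float64(-122.0), np.int64(10), 1011)
wrist (array([0.6162, 0.0218]), np.float64(-124.5), np.int64(30), 3410)
top (array([0.6159, 0.0232]), np.float64(-125.5), np.int64(5), 406)
```

View pics/w4.png

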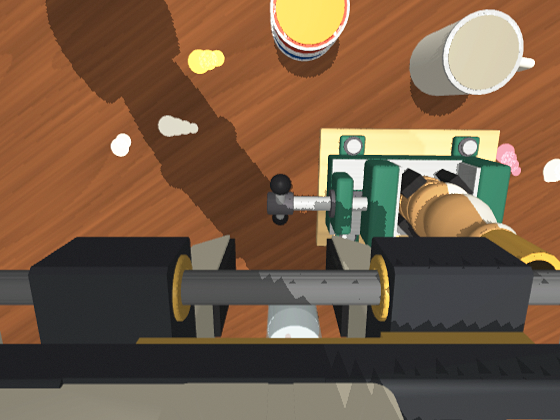

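Knob a at (280,184) as expected, wood now faces the handle. Going back to the knob.

Request:
jog_arm:
  rows:
    - [[0.35, -0.28, -6], [0, 0, 0], 0.45]
    - [[0.35, -0.28, -12], [0, 0, 0], 0.45]
    - [[0.35, -0.28, -17], [0, 0, 0], 0.45]
    - [[0.35, -0.28, -19.6], [0, 0, 0], 0.45]
    - [[0.35, -0.28, -19.6], [0, 0, 0], 0.3]
    - [[0.35, -0.28, -19.6], [0, 0, 0], 0.1]
    - [[0.35, -0.28, -19.6], [0, 0, 0], 0.1]
    - [[0.35, -0.28, -19.6], [0, 0, 0], 0.1]
  newtons: 40

```text
clock: 13.38
position: [0.5028, -0.0918, 0.1128]
ee_rot: [0.933, 2.998, -0.0]
force: [-2.3, -2.5, 4.5]
width: 0.192
gripper_force: 40.0
```

```bash
python3 - <<'E'
import numpy as np
X=np.array([.5664,.8241]);Y=np.array([-.8241,.5664]);r=5.8
f=lambda t:np.r_[r*np.sin(t)*Y-.159*(t+np.radians(41.7))*X,r*np.cos(t)]
t0=np.radians(30.4)
for k in range(0,89,8): print(k,(f(t0-np.radians(k))-f(t0)).round(2).tolist(),(f(t0-np.radians(k))-f(t0-np.radians(64))).round(2).tolist())
E
```

```text
0 [0.0, 0.0, 0.0] [-5.16, 3.33, 0.17]
8 [0.61, -0.39, 0.36] [-4.55, 2.94, 0.53]
16 [1.26, -0.81, 0.62] [-3.91, 2.53, 0.79]
24 [1.92, -1.24, 0.76] [-3.24, 2.09, 0.93]
32 [2.6, -1.68, 0.8] [-2.56, 1.65, 0.97]
40 [3.28, -2.12, 0.72] [-1.89, 1.22, 0.89]
48 [3.94, -2.55, 0.53] [-1.22, 0.79, 0.7]
56 [4.57, -2.95, 0.23] [-0.59, 0.38, 0.4]
64 [5.16, -3.33, -0.17] [0.0, 0.0, 0.0]
72 [5.71, -3.68, -0.67] [0.54, -0.34, -0.49]
80 [6.18, -3.98, -1.24] [1.02, -0.65, -1.07]
88 [6.59, -4.23, -1.89] [1.43, -0.9, -1.72]
```

Request:
jog_arm:
  rows:
    - [[0.6, -0.39, 0.36], [0, 0, 0], 0.1]
    - [[1.26, -0.81, 0.62], [0, 0, 0], 0.1]
    - [[1.92, -1.24, 0.76], [0, 0, 0], 0.1]
    - [[2.6, -1.68, 0.8], [0, 0, 0], 0.1]
    - [[3.28, -2.12, 0.72], [0, 0, 0], 0.1]
    - [[3.94, -2.55, 0.53], [0, 0, 0], 0.1]
    - [[4.57, -2.95, 0.23], [0, 0, 0], 0.1]
    - [[5.16, -3.33, -0.17], [0, 0, 0], 0.1]

```text
clock: 14.38
position: [0.556, -0.126, 0.112]
ee_rot: [0.932, 2.995, -0.001]
force: [-1.0, -3.3, 13.1]
width: 0.192
gripper_force: 40.0
```

Request:
jog_arm:
  rows:
    - [[0.28, -0.18, -0.24], [0, 0, 0], 0.1]
    - [[0.54, -0.34, -0.5], [0, 0, 0], 0.1]
    - [[0.8, -0.5, -0.8], [0, 0, 0], 0.1]
    - [[0.8, -0.5, -0.8], [0, 0, 0], 0.1]
    - [[0.8, -0.5, -0.8], [0, 0, 0], 0.1]

```text
clock: 15.0
position: [0.5651, -0.1319, 0.1043]
ee_rot: [0.933, 2.993, -0.001]
force: [2.9, -6.3, 9.7]
width: 0.188
gripper_force: 40.0
```

```bash
python3 - <<'E'
from h import *
t=cam('top');s=cam('side')
c=np.hstack([cv2.resize(i,(400,400),interpolation=cv2.INTER_CUBIC) for i in(s['img'][180:280,300:400],t['img'][200:300,280:380])])
cv2.imwrite('pics/h5.png',c[:,:,::-1])
X=np.array([.5664,.8241,0]);Y=np.array([-.8241,.5664,0]);H=np.array([.5282,-.1064,.0802])
for th in range(-50,-29,4):
  a=np.radians(th);k=.058*(np.sin(a)*Y+np.cos(a)*np.array([0,0,1]))
  print(th,np.round(proj(s,H+k),1),np.round(proj(s,H-k),1),np.round(proj(t,H-k),1))
for n in(s,t):print(edges(n))
E
```

```text
-50 [337.7 207. ] [352.6 254.9] [313.2 262.6]
-46 [338.3 206.4] [351.9 255.3] [313.8 261.5]
-42 [339.  205.9] [351.2 255.6] [314.5 260.4]
-38 [339.6 205.6] [350.5 255.8] [315.2 259.1]
-34 [340.3 205.3] [349.7 255.9] [316.  257.8]
-30 [341.1 205.1] [348.9 255.8] [316.8 256.5]
(array([0.617 , 0.0242]), np.float64(-123.0), np.int64(9), 1011)
(array([0.617 , 0.0246]), np.float64(-126.0), np.int64(10), 403)
```

View pics/h5.png

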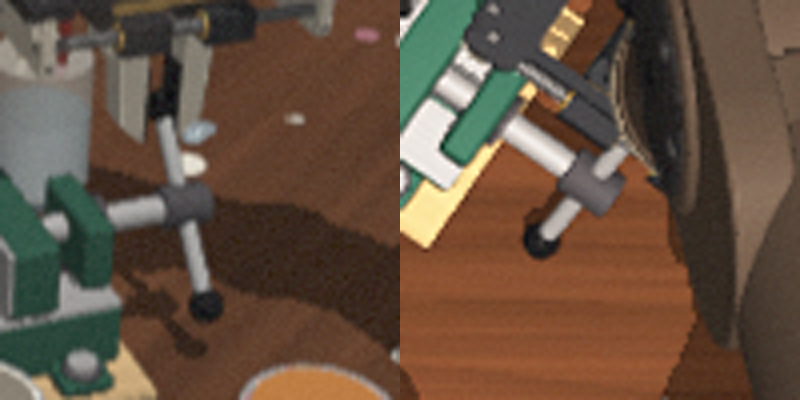

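Knob b at side (351,255.6), top (314.9,260): lean about -41 to -42°, i.e. the starting angle. A small extra nudge for firmness, then let go.

Request:
jog_arm:
  rows:
    - [[0.12, -0.08, -0.17], [0, 0, 0], 0.1]
    - [[0.25, -0.16, -0.35], [0, 0, 0], 0.1]
    - [[0.25, -0.16, -0.35], [0, 0, 0], 0.1]
    - [[0.25, -0.16, -0.35], [0, 0, 0], 0.1]

```text
clock: 15.6
position: [0.568, -0.1337, 0.1011]
ee_rot: [0.932, 2.992, -0.001]
force: [3.5, -6.3, 10.8]
width: 0.191
gripper_force: 40.0
```

Request:
jog_arm:
  rows:
    - [[0, 0, 0], [0, 0, 0], 0.45]
    - [[0, 0, 0], [0, 0, 0], 0.45]
    - [[0, 0, 0], [0, 0, 0], 0.45]
    - [[0, 0, 4], [0, 0, 0], 0.45]
    - [[0, 0, 10], [0, 0, 0], 0.45]
    - [[0, 0, 16], [0, 0, 0], 0.45]
    - [[0, 0, 20], [0, 0, 0], 0.45]
    - [[0, 0, 20], [0, 0, 0], 0.45]

```text
clock: 16.6
position: [0.5658, -0.1309, 0.3018]
ee_rot: [0.93, 2.995, 0.001]
force: [-0.1, 0.0, 0.2]
width: 0.451
gripper_force: 0.0
```

```bash
python3 - <<'E'
from h import *
w=cam('wrist');t=cam('top');s=cam('side')
for n in(s,w,t):print(edges(n))
c=np.hstack([cv2.resize(i,(400,400),interpolation=cv2.INTER_CUBIC) for i in(s['img'][180:280,300:400],w['img'][100:200,230:330])])
cv2.imwrite('pics/h6.png',c[:,:,::-1])
X=np.array([.5664,.8241,0]);Y=np.array([-.8241,.5664,0]);H=np.array([.5282,-.1064,.0802])
for th in range(-54,-29,4):
  a=np.radians(th);k=.058*(np.sin(a)*Y+np.cos(a)*np.array([0,0,1]))
  print(th,np.round(proj(s,H+k),1),np.round(proj(s,H-k),1),np.round(proj(w,H+k),1),np.round(proj(w,H-k),1))
E
```

```text
(array([0.6169, 0.0244]), np.float64(-123.0), np.int64(10), 1017)
(array([0.6167, 0.0232]), np.float64(-126.0), np.int64(60), 4446)
(array([0.617 , 0.0245]), np.float64(-126.0), np.int64(10), 400)
-54 [337.2 207.8] [353.2 254.3] [280.1 179.5] [280.   79.2]
-50 [337.7 207. ] [352.6 254.9] [280.1 177.6] [280.   81.8]
-46 [338.3 206.4] [351.9 255.3] [280.1 175.3] [280.   84.6]
-42 [339.  205.9] [351.2 255.6] [280.1 172.8] [280.   87.5]
-38 [339.6 205.6] [350.5 255.8] [280.1 170. ] [280.   90.6]
-34 [340.3 205.3] [349.7 255.9] [280.1 166.8] [280.   93.7]
-30 [341.1 205.1] [348.9 255.8] [280.1 163.4] [280.  97.]
```

View pics/h6.png

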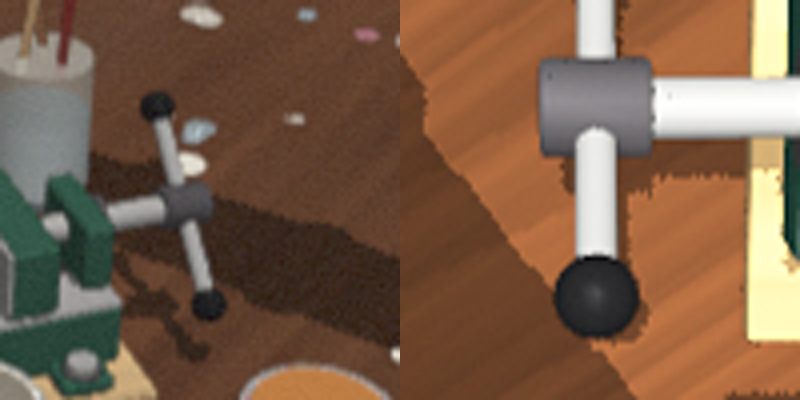

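Knob a sits at wrist (279,174) and knob b at side (351.6,255.6). That is about -44° lean against about -42° at the start, so the vise is fully clamped. The bare side is at about -125° against a target of -124.5°.

```bash
python3 -c "
from cell import arm
print(arm.sign_off())"
```

```text
the job is handed in; nothing more can be done
None
```

The job is handed in: I opened the vise about 1.25 rad, turned the candlestick by its socket until the bare side faced the handle (within about 2° by my camera measurements), then tightened the vise to slightly past its starting angle and let go, at about 17 s of the 67 s allowed; no verdict was returned.

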